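Slip the slotted cover round the riser and hold it over the valve box

ROBOT

A 6-joint arm with a two-finger parallel gripper is mounted at the origin on a cart in front of the work surface, level with it; the furniture and walls round the work are solid. World frame = base frame: x ahead of the robot, y to its left, z up, the work surface at z = 0. Lengths are in mm, angles in degrees, forces in N, time in s.
With the tool pointing down it reaches from about 425 to 925 mm from the base axis. Payload 12.5 kg.
Tool frame: the origin (TCP) lies at the centre of the arm's flange, where the gripper is bolted on; the fingertips stand 173 mm ahead of it and the grasp point (between the pads) lies 155 mm ahead of it (robot.tip_reach is the distance from the TCP to the fingertips, in mm); z points along the fingers, y is the line along which they close (so a half turn about z gives the same grasp; the last joint's range is limited). The gripper opens to 85 mm and grips with 20 to 120 N. Pads are 22 mm wide; open, the fingers measure 114 mm over their backs; the gripper's body (76 mm by 85 mm) begins 54 mm behind the grasp point. The pads swing forward as they close: fully open they stand 13 mm farther back than shut.
Start: joints at [65.455, 28.126, 89.318, -0, 62.55, -6.05], TCP at [198.241, 592.727, 404.727] pointing down, gripper open.
Joint ranges: [-177.58, 177.58], [-47.91, 125.51], [2.72, 160], [-65.01, 245.01], [3.68, 167.84], [-153.87, 153.87]. Speed limits (degrees/s): [127.2, 127.2, 159.86, 180, 180, 180].

INTERFACE

Orientations are given as [roll, pitch, yaw] about the fixed x, y, z axes, in that order (R = Rz(yaw) Ry(pitch) Rx(roll)).
In Python, from plant import robot, imaging gives the robot as it stands (robot), with the cameras (imaging).
- The arm moves only by the tool creep_tool, called as a command line: name --argument value ..., lists and objects as JSON in quotes. Schema: {"type":"object","properties":{"moves":{"type":"array","items":{"type":"object","properties":{"tx":{"type":"number"},"ty":{"type":"number"},"tz":{"type":"number"},"rx":{"type":"number"},"ry":{"type":"number"},"rz":{"type":"number"},"aperture":{"type":"number"}},"additionalProperties":false,"required":["aperture"]},"minItems":1,"maxItems":12},"grip_force":{"type":"number"},"only":{"type":"string"},"quiet":{"type":"boolean"},"lines":{"type":"string"}},"required":["moves"],"additionalProperties":false}. moves is a list of rows, 1 to 12 of them, each an object with the fields tx, ty, tz (the shift in mm), rx, ry, rz (a rotation vector in degrees), aperture (the opening from 0.0 (shut) to 1.0 (fully open)); a field left out counts as zero (the opening has to be given); each row shifts and turns the commanded pose from where the row before left it, along the tool's axes as they then stand; what a row does not reach is not made up. A row lasts 1/8 s, in which the tool goes at most 62.5 mm and 10.7 degrees, less where a joint would pass 70% of its speed; a pose out of reach is approached as far as the arm can. The fingers move at their own pace and stop on an object; grip_force is the grip in N (left out, the last holds). Time passes only in rows, so rows that do not move let the fingers close. The tool returns the time, the measured TCP pose, the force, the opening and the grip force at its end. only (a regular expression) keeps the lines of the reply that match it, lines (a string "A,B") keeps lines A to B, and quiet returns only ok. Input that does not fit is refused with a message, and nothing moves.
- robot.observe(): the state, without advancing time (a new reading comes with each control period).
- imaging.get_image(name): name is "side" or "top"; returns the picture (420x560x3 uint8, red, green, blue); there is no depth.
- imaging.camera_params(name): a dict with "vfov" (degrees; the focal length in pixels is half the picture's height over the tangent of half this angle, whatever the lens; pixels are square), "cx", "cy" (the principal point, pixels), "cam_to_world" (4x4, takes a point from camera to world coordinates). Camera axes: x right, y up, looking along -z (the intrinsics and any distortion apply to the point x, -y, -z); pixel columns grow to the right and rows downward; lengths in mm; the calibration is good to about 2 mm. A picture is of the moment at which its call begins. camera_params takes no time and is no camera call.
- robot.sign_off(): hands the job in; it is judged then, once.
The state is a dict: "time_s": time; "qpos": joint angles; "joint_velocities": joint speeds; "joint_efforts": joint torques, N m; "tool_pos": TCP position; "eef_rot": TCP orientation; "contact_force": force on the tool from outside, world axes, zero at the start; "torque": the same for the moment, N m; "grip_width": opening from 0.0 (shut) to 1.0 (fully open); "finger_force": force on a finger pad.
Only numpy, scipy, OpenCV 4.12 (cv2) and the standard library are available. Lean on these libraries where they do the work, as an engineer would, in place of code of your own. Each camera call takes 0.05 s, during which the arm holds its last target. There are 200 camera calls.

TASK

Pick up the blue slotted cover (the one with the black handle) and bring it in from the robot's side so that its slot passes round the copper riser of the open valve box, under the brass nut. Finish still holding it, steady and level, hovering about 10 mm above the box's flange with its four screw holes lined up over the four threaded holes and touching neither flange nor riser, so that I can slip the seal in beneath and start the screws: do not let go or set it down. Do not bang the cover or your hand against the box or riser, and leave the dish of screws, the hex key and the brass elbow where they are.

Things in the scene. Friction and masses are not known exactly. Their poses are not given: they have to be found in the camera images.
- cover: loose blue cover plate, 140 x 96 x 4 mm (x, y, z), 0.2 to 0.33 kg, flat on the worktop, handle up. Origin: centre of its underside. A slot 26 mm wide, open at the middle of the +x edge, runs along x to a round end centred at x = 25, y = 0 mm (deepest at x = 12 mm). Four plain holes 12 mm across at x = +-58, y = +-36 mm. Centre of mass near x = -10 mm
- handle (a point): centre of the bar of the cover's black bridge handle, at (-30, 0, 29) mm in the cover's frame, same axes. The bar runs along x: 66 mm long, 12 mm wide (y), 10 mm tall, top 34 mm above the cover's underside, a leg at each end; the fingers can straddle it and reach down close to the plate
- cover_hole0 (a point): cover hole at (-58, -36, 0) mm in the cover's frame, on its underside; belongs over box_hole0
- cover_hole1 (a point): cover hole at (-58, +36, 0) mm; belongs over box_hole1
- cover_hole2 (a point): cover hole at (+58, -36, 0) mm; belongs over box_hole2
- cover_hole3 (a point): cover hole at (+58, +36, 0) mm; belongs over box_hole3
- valve_box: open blue valve box, fixed on the worktop; bare-metal flange 140 x 96 mm (x, y), its flat face 47 mm above the origin. Origin: centre of the underside, z up; +x points roughly away from the robot. The fitted cover's centre and axes coincide with the box's. Lower than the flange, a cable gland sticks out to y = -61 mm and a copper stub to x = +99 mm; only the riser stands above the flange
- riser (a point): point on the axis of the box's upright copper riser, level with the flange face, at (25, 0, 47) mm in the box's frame. The tube is 15 mm in diameter; the underside of its brass nut (34 mm across corners, too wide for the cover's slot) is 32 mm above the flange face, and the riser ends 59 mm above the flange face
- box_hole0 (a point): threaded hole, 6 mm bore in a brass ring 10 mm across, at (-58, -36, 47) mm in the box's frame, on the flange face
- box_hole1 (a point): threaded hole at (-58, +36, 47) mm in the box's frame
- box_hole2 (a point): threaded hole at (+58, -36, 47) mm in the box's frame
- box_hole3 (a point): threaded hole at (+58, +36, 47) mm in the box's frame
- screw_dish: loose round steel dish of screws, 76 mm across, 13 mm high, standing on the copper sheet behind and left of the box; origin at the centre of its underside; leave it
- hex_key: loose dark hexagon key, 30 x 104 x 8 mm, lying right of the box; leave it
- brass_elbow: loose brass pipe elbow, 28 x 28 x 20 mm, on the worktop left of the box; leave it

How it is judged:
By the outcome, as a careful person would: the job done as asked, in the order asked, and still so for the second after the job is handed in, while the arm keeps its last pose, push and grip.
It also fails if it takes over 38 s, if anything falls off the work surface, if the arm or the gripper's body presses on something with over 40 N, if the wrist force passes 120 N, or if a joint passes its speed limit or range.

## Working session

There is one attempt and no reset: what is moved stays moved. The work goes in short steps, Python scripts to look and compute and a tool call to move; the robot and the scene stay as the last step left them, time stands still between calls to the robot, and variables do not carry over. Pictures are saved under pics/ and viewed, at most 10 in all, crops included, and the job is handed in when it is done.

```bash
ls; mkdir -p pics
```

Run:
```python
from plant import robot, imaging
import cv2
for n in("side","top"):
    p=imaging.camera_params(n);print(n,p)
    cv2.imwrite(f"pics/{n}0.png",imaging.get_image(n)[:,:,::-1])
o=robot.observe();print(o['tool_pos'],o['eef_rot'],o['time_s'])
```

```text
pics
plant.py
side {'vfov': 51.718203360430614, 'cx': 283.46654725006977, 'cy': 205.52980045746764, 'cam_to_world': array([[ 8.96174315e-01,  2.78257133e-01, -3.45607530e-01,
         2.42959796e+02],
       [-4.43514434e-01,  5.39121383e-01, -7.15990978e-01,
        -4.89108819e+02],
       [-1.29051877e-02,  7.94934653e-01,  6.06557791e-01,
         5.72110676e+02],
       [ 0.00000000e+00,  0.00000000e+00,  0.00000000e+00,
         1.00000000e+00]])}
top {'vfov': 49.40797280614889, 'cx': 278.83107513761854, 'cy': 202.88844974915855, 'cam_to_world': array([[ 1.01476979e-02,  9.78629552e-01, -2.05380680e-01,
         3.77813525e+02],
       [-9.99945173e-01,  9.40061290e-03, -4.61301406e-03,
         1.31472627e+02],
       [-2.58372761e-03,  2.05416231e-01,  9.78671291e-01,
         9.32137131e+02],
       [ 0.00000000e+00,  0.00000000e+00,  0.00000000e+00,
         1.00000000e+00]])}
[198.2279825  592.70241372 404.1974681 ] [-1.79945101e+02 -8.26908007e-03  1.61502893e+02] 0.1
```

View pics/side0.png

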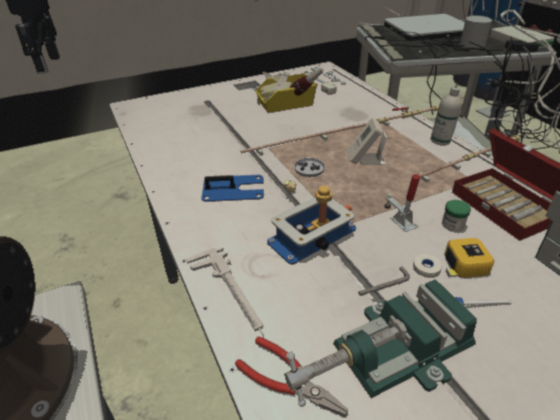

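View pics/top0.png

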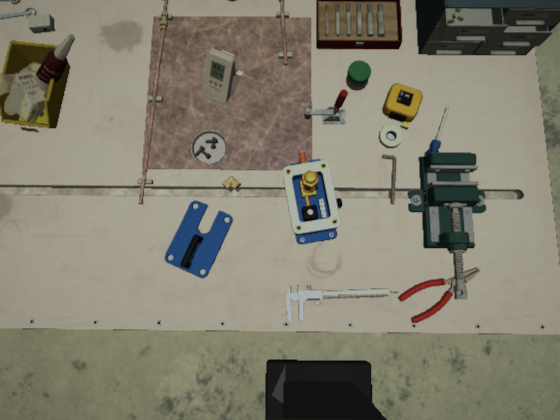

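The cover is at about (199,239) in the top view, with its slot pointing up and right. The box is at about (312,200) and the riser nut at about (310,178). Next I'll zoom in on both.

Run:
```python
import cv2,numpy as np
t=cv2.imread("pics/top0.png")
a=cv2.resize(t[190:290,155:245],None,fx=4.4,fy=4.4,interpolation=cv2.INTER_CUBIC)
b=cv2.resize(t[145:245,270:360],None,fx=4.4,fy=4.4,interpolation=cv2.INTER_CUBIC)
cv2.imwrite("pics/c1.png",np.hstack([a,b]))
```

```text
(no output)
```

View pics/c1.png

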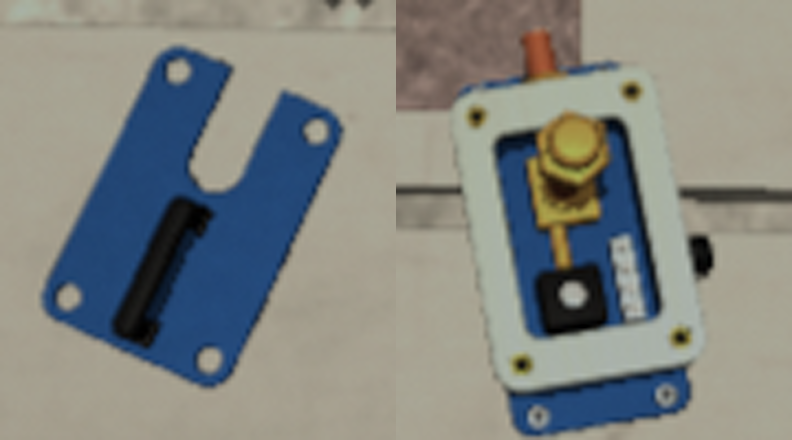

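The crop shows the cover's four holes at (178,70), (316,130), (68,297) and (209,360). The box's rings are at (476,117), (631,91), (522,363) and (680,337). I'll refine these and fit both poses.

Create h.py:
```python
import cv2,numpy as np
from plant import robot, imaging
def K(p): 
    f=210/np.tan(np.radians(p['vfov']/2)); return f
def ray(n,uv,z):
    p=imaging.camera_params(n);f=K(p);T=p['cam_to_world']
    uv=np.atleast_2d(uv).astype(float)
    d=np.c_[(uv[:,0]-p['cx'])/f,-(uv[:,1]-p['cy'])/f,-np.ones(len(uv))]@T[:3,:3].T
    c=T[:3,3]; return c+d*((z-c[2])/d[:,2])[:,None]
def proj(n,P):
    p=imaging.camera_params(n);f=K(p);T=p['cam_to_world']
    q=(np.atleast_2d(P)-T[:3,3])@T[:3,:3]
    return np.c_[p['cx']-f*q[:,0]/q[:,2],p['cy']+f*q[:,1]/q[:,2]]
H=np.array([[-58,-36],[-58,36],[58,-36],[58,36]],float)
def fit(W,M=H):
    """rigid 2D fit W = R M + t -> t, yaw, residuals"""
    m,w=M.mean(0),W.mean(0);A=M-m;B=W-w
    a=np.arctan2((A[:,0]*B[:,1]-A[:,1]*B[:,0]).sum(),(A*B).sum())
    R=np.array([[np.cos(a),-np.sin(a)],[np.sin(a),np.cos(a)]])
    t=w-R@m; return t,np.degrees(a),W-(M@R.T+t),np.sqrt((B**2).sum()/(A**2).sum())
def R2(a):
    a=np.radians(a);return np.array([[np.cos(a),-np.sin(a)],[np.sin(a),np.cos(a)]])
def refine(img,uv,r=4):
    """centroid of the pixels that differ from the local surroundings"""
    out=[]
    for u,v in uv:
        for _ in range(2):
            x,y=int(round(u)),int(round(v))
            c=img[y-r:y+r+1,x-r:x+r+1].astype(float)
            bg=np.median(np.r_[c[0],c[-1],c[:,0],c[:,-1]],axis=0)
            w=np.linalg.norm(c-bg,axis=2);w=np.clip(w-.35*w.max(),0,None)
            g=np.mgrid[-r:r+1,-r:r+1];w*=(np.hypot(*g)<=r)
            u,v=x+(w*g[1]).sum()/w.sum(),y+(w*g[0]).sum()/w.sum()
        out.append((u,v))
    return np.array(out)
```

Run:
```python
from h import *
np.set_printoptions(precision=2,suppress=True)
t=cv2.imread("pics/top0.png")
f=lambda a,o:(np.array(a)+.5)/4.4-.5+o
# order: hole0 near-right(-y), hole1 near-left, hole2 far-right, hole3 far-left
cv=f([[209,360],[68,297],[316,130],[178,70]],[155,190])
bx=f([[284,337],[126,363],[235,91],[80,117]],[270,145])
for nm,uv,z in(("cover",cv,4),("box",bx,47)):
    r=refine(t,uv); print(nm,uv-r)
    for q in(uv,r): print(fit(ray("top",q,z)[:,:2]))
    t2,a,_,_=fit(ray("top",r,z)[:,:2])
    print("side px",proj("side",np.c_[H@R2(a).T+t2,np.full(4,z)]))
s=cv2.imread("pics/side0.png")
a=cv2.resize(s[160:210,190:280],None,fx=8,fy=8,interpolation=cv2.INTER_CUBIC)
b=cv2.resize(s[180:260,260:360],None,fx=7.2,fy=7.2,interpolation=cv2.INTER_CUBIC)
cv2.imwrite("pics/s1.png",np.vstack([cv2.resize(a,(540,300)),cv2.resize(b,(540,300*540//375*80//100*1))[:300]]) if 0 else cv2.resize(s[160:265,195:360],None,fx=4.8,fy=4.8,interpolation=cv2.INTER_CUBIC))
```

```text
cover [[-0.1   0.05]
 [-0.12 -0.07]
 [-0.08 -0.27]
 [ 0.02 -0.27]]
(array([497.67, 299.38]), np.float64(-22.993585843705134), array([[-0.22,  0.09],
       [-0.24,  0.11],
       [ 0.26, -0.01],
       [ 0.21, -0.19]]), np.float64(1.0028232724534))
(array([497.38, 299.22]), np.float64(-22.994583367836558), array([[ 0.17,  0.04],
       [-0.09,  0.02],
       [-0.01, -0.04],
       [-0.06, -0.02]]), np.float64(0.9994856430844928))
side px [[207.18 196.66]
 [209.67 178.72]
 [259.22 194.35]
 [258.8  176.61]]
box [[-0.13 -0.  ]
 [-0.   -0.27]
 [-0.04  0.06]
 [-0.08  0.07]]
(array([578.49,  72.34]), np.float64(10.3781504980719), array([[-0.07,  0.13],
       [ 0.48, -0.19],
       [-0.18, -0.02],
       [-0.23,  0.08]]), np.float64(0.9969424126643402))
(array([578.42,  72.21]), np.float64(10.411916395545381), array([[-0.03,  0.02],
       [ 0.03, -0.04],
       [-0.  , -0.01],
       [ 0.01,  0.03]]), np.float64(0.9999967853231438))
side px [[301.94 238.75]
 [278.49 218.91]
 [348.66 214.41]
 [324.21 197.06]]
```

View pics/s1.png

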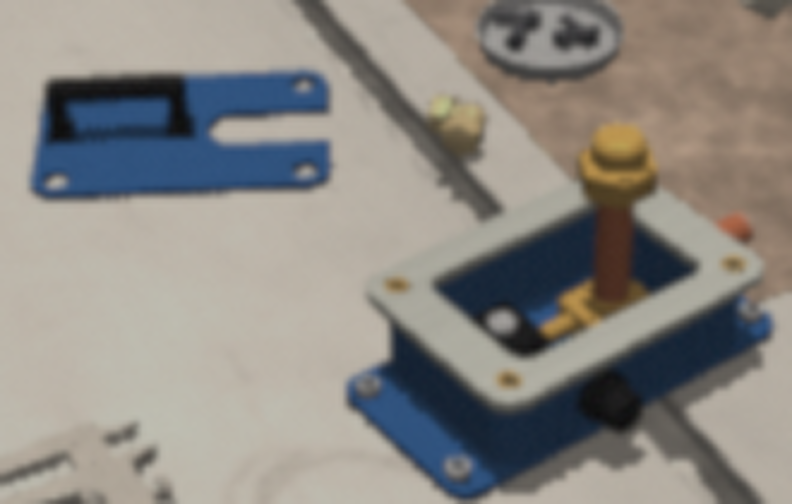

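Both fits have residuals below 0.2 mm. The cover is at (497.4, 299.2), yaw -23.0; the box is at (578.4, 72.2), yaw 10.4. The side view agrees to about 1 px, so I'm moving above the handle at (469.8, 310.9).

creep_tool --moves '[{"tx":-20, "ty":-10, "tz":8, "aperture":1}, {"tx":-45, "ty":-24, "tz":20, "aperture":1}, {"tx":-47, "ty":-25, "tz":20, "aperture":1}, {"tx":-47, "ty":-25, "tz":20, "aperture":1}, {"tx":-47, "ty":-25, "tz":20, "aperture":1}, {"tx":-47, "ty":-25, "tz":20, "aperture":1}, {"tx":-47, "ty":-25, "tz":20, "aperture":1}, {"tx":-35, "ty":-17, "tz":12, "aperture":1}, {"tx":-12, "ty":-5.1, "rz":4.5, "aperture":1}, {"aperture":1}, {"aperture":1}]' --grip_force 90

```text
time_s: 1.48
tool_pos: [469.4, 310.8, 264.7]
eef_rot: [-180.0, -0.0, 157.1]
contact_force: [-0.2, 0.5, 1.4]
grip_width: 1.003
finger_force: 0.0
```

Run:
```python
from h import *
cv2.imwrite("pics/s2.png",cv2.resize(imaging.get_image("side")[100:240,160:320,::-1],None,fx=4,fy=4))
o=robot.observe();p=o['tool_pos'];y=np.radians(o['eef_rot'][2]);print(p,o['eef_rot'])
d=np.array([469.8,310.9])-p[:2];c,s=np.cos(y),np.sin(y);print("tool dx,dy",d@[c,s],d@[s,-c])
```

```text
[469.33309317 311.07917347 264.79484598] [ 1.79996623e+02 -3.46771264e-03  1.57111923e+02]
tool dx,dy -0.4998318933205605 0.016528631393614646
```

View pics/s2.png

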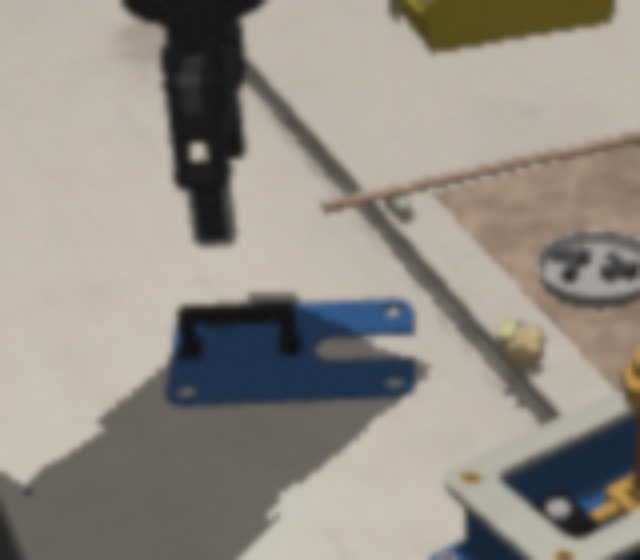

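The gripper stands over the middle of the handle bar in the side view: fingers at about (213,240) in the crop, bar at about (238,313). I'm going down 82 mm and closing.

creep_tool --moves '[{"tz":25, "aperture":1}, {"tz":27, "aperture":1}, {"tz":20, "aperture":1}, {"tz":10, "aperture":1}, {"aperture":1}, {"aperture":0.5}, {"aperture":0.25}, {"aperture":0.1}, {"aperture":0}, {"aperture":0}, {"aperture":0}]' --grip_force 90

```text
time_s: 2.9
tool_pos: [470.0, 310.9, 183.2]
eef_rot: [180.0, 0.0, 157.0]
contact_force: [-0.4, -1.0, 4.6]
grip_width: 0.122
finger_force: 88.1
```

creep_tool --moves '[{"tz":-10, "aperture":0}, {"tz":-20, "aperture":0}, {"tz":-20, "rz":-3.4, "aperture":0}, {"tz":-20, "rz":-8, "aperture":0}, {"tz":-10, "rz":-8, "aperture":0}, {"rz":-8, "aperture":0}, {"rz":-6, "aperture":0}, {"aperture":0}]' --grip_force 90

```text
time_s: 3.9
tool_pos: [469.7, 310.9, 263.0]
eef_rot: [180.0, -0.0, -169.6]
contact_force: [0.1, 0.1, -3.4]
grip_width: 0.118
finger_force: 87.9
```

creep_tool --moves '[{"tx":5.5, "ty":-14.4, "aperture":0}, {"tx":8, "ty":-30, "aperture":0}, {"tx":8, "ty":-35, "aperture":0}, {"tx":8, "ty":-35, "aperture":0}, {"tx":8, "ty":-35, "aperture":0}, {"tx":8, "ty":-35, "aperture":0}, {"tx":8, "ty":-35, "aperture":0}, {"tx":8, "ty":-25, "aperture":0}, {"ty":-10, "aperture":0}, {"aperture":0}, {"aperture":0}]'

```text
time_s: 5.28
tool_pos: [455.3, 50.1, 262.7]
eef_rot: [180.0, 0.0, -169.6]
contact_force: [0.4, 1.1, -2.3]
grip_width: 0.12
finger_force: 88.0
```

Create look.py:
```python
import sys
from h import *
np.set_printoptions(precision=2,suppress=True)
tag=sys.argv[1]
t=imaging.get_image("top")[:,:,::-1].copy();s=imaging.get_image("side")[:,:,::-1].copy()
cv2.imwrite(f"pics/t_{tag}.png",t);cv2.imwrite(f"pics/sd_{tag}.png",s)
a=cv2.resize(t[140:320,240:380],None,fx=2.9,fy=2.9,interpolation=cv2.INTER_CUBIC)
b=cv2.resize(s[150:270,230:370],None,fx=2.8,fy=2.8,interpolation=cv2.INTER_CUBIC)
c=np.zeros((522,392,3),np.uint8);c[:b.shape[0]]=b
cv2.imwrite(f"pics/v_{tag}.png",np.hstack([a,c])[:, :800])
o=robot.observe();print(o['tool_pos'],o['eef_rot'],o['time_s'],o['grip_width'],o['contact_force'])
# prediction: cover rigid with the tool as grasped
c0=np.array([497.4,299.2]);ya=o['eef_rot'][2]%360-180
g=np.array([470.0,310.9]);off=R2(23)@(c0-g)
cen=o['tool_pos'][:2]+R2(ya)@off; print("cover pred",cen,ya,"z",o['tool_pos'][2]-183.2)
P=np.c_[H@R2(ya).T+cen,np.full(4,o['tool_pos'][2]-183.2+4)]
print("top px",proj("top",P).tolist());print("side px",proj("side",P).tolist())
```

```bash
python3 look.py pre
```

```text
[455.32  50.25 262.69] [ 180.      0.   -169.54] 5.375 0.12056956992929815 [-0.17  0.09 -2.41]
cover pred [484.63  55.6 ] 10.455817491021918 z 79.48776916629453
top px [[346.3970629188668, 268.17817831134096], [308.0019838086356, 274.9551812921926], [334.06256571831824, 207.3894820666767], [296.68079029135663, 213.81560692315665]]
side px [[257.2184838379128, 245.46710396320287], [234.40804473316555, 223.51770028835418], [311.061425119482, 218.53610500843087], [286.73517845354843, 199.56123683531592]]
```

View pics/v_pre.png

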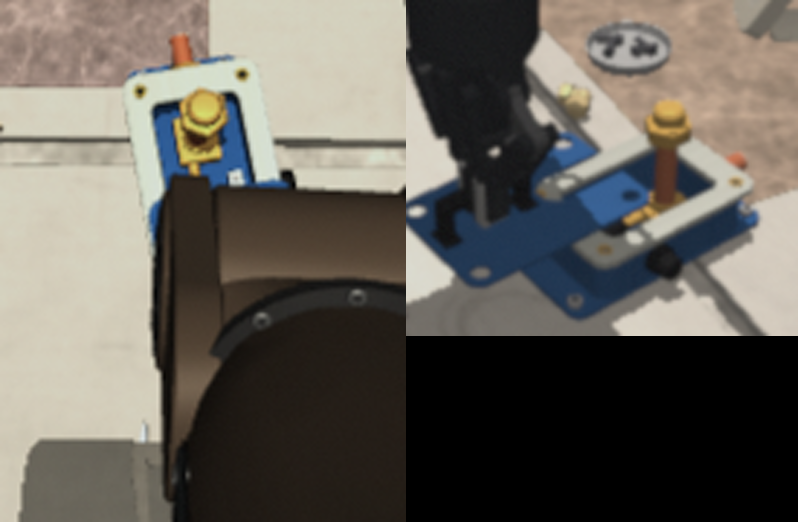

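The arm blocks the top view. In the side view the rear holes are where I predicted, but the front ones may be lower than predicted, so the cover may be drooping. I'll take a closer look.

Run:
```python
import cv2
s=cv2.imread("pics/sd_pre.png")
a=cv2.resize(s[180:260,225:345],None,fx=6.6,fy=6.6,interpolation=cv2.INTER_CUBIC)
cv2.imwrite("pics/z1.png",cv2.convertScaleAbs(a,alpha=1.5,beta=15))
```

```text
(no output)
```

View pics/z1.png

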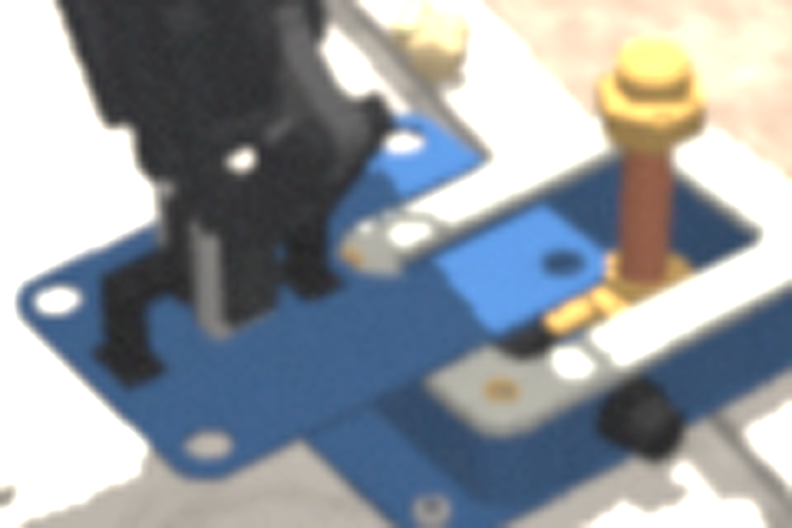

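On closer inspection the cover is level. The front holes are at (404,143) and (562,263) in the crop, within about 2 px of prediction; the white spots were just sunlit flange. Next I'll measure cover against box in this one camera, so the calibration bias cancels.

Create rel.py:
```python
from h import *
np.set_printoptions(precision=2,suppress=True)
s0=cv2.imread("pics/side0.png")
B0=np.array([[300.9,239.1],[277.6,219.2],[347.8,214.9]])
b=refine(s0,B0,3)
def box():
    return fit(ray("side",b,47)[:,:2],H[:3])
def cover(uv,zu,idx=(0,1,2,3)):
    return fit(ray("side",uv,zu+2)[:,:2],H[list(idx)])
def box2(z=47): 
    t,a,r,k=box(); return t,a
```

Run:
```python
from rel import *
f=lambda a:(np.array(a)+.5)/6.6-.5+[225,180]
uv=f([[209,445],[57,300],[562,263],[404,143]])
s=cv2.imread("pics/sd_pre.png")
print("box",b-B0,box())
u0=refine(s0,(np.array([[57,181],[0,0],[305,171],[303,87]])[[0,2,3]]+.5)/4.8-.5+[195,160],3)
print("cover0 side",cover(u0,0,(0,2,3)))
r=refine(s,uv,4);print(r-uv)
for q in(uv,r):
  for z in(77.5,79.5): print("cover side",z,cover(q,z))
```

```text
box [[-0.31 -0.38]
 [-0.37 -0.28]
 [-0.38 -0.28]] (array([576.21,  73.08]), np.float64(10.174372780900754), array([[ 0.25,  0.11],
       [-0.06, -0.04],
       [-0.19, -0.08]]), np.float64(0.9980100562405881))
cover0 side (array([495.01, 299.17]), np.float64(-23.039786547255655), array([[ 0.28,  0.05],
       [-0.09, -0.27],
       [-0.19,  0.22]]), np.float64(0.9985312282713712))
[[ 0.04  0.06]
 [-0.03  0.06]
 [ 0.   -0.07]
 [-1.09 -0.51]]
cover side 77.5 (array([483.17,  57.36]), np.float64(10.773810367836587), array([[-0.19, -0.12],
       [-0.36,  0.28],
       [ 0.45,  1.02],
       [ 0.1 , -1.18]]), np.float64(1.000035570282637))
cover side 79.5 (array([482.19,  55.14]), np.float64(10.773810367836576), array([[ 0.02,  0.07],
       [-0.1 ,  0.18],
       [ 0.19,  1.11],
       [-0.11, -1.36]]), np.float64(0.9959754245333811))
cover side 77.5 (array([482.89,  57.93]), np.float64(11.399968305111637), array([[-0.42, -0.31],
       [ 0.08,  0.29],
       [ 0.56, -0.07],
       [-0.23,  0.1 ]]), np.float64(1.0036613912756531))
cover side 79.5 (array([481.92,  55.71]), np.float64(11.399968305111633), array([[-0.21, -0.12],
       [ 0.34,  0.19],
       [ 0.3 ,  0.02],
       [-0.43, -0.09]]), np.float64(0.999586524688329))
```

Within the side camera, the remaining error is 95.8 mm along the box's x and +0.4 mm sideways, which matches prediction. I'm lowering to about 15 mm over the flange and sliding in.

creep_tool --moves '[{"ty":0.4, "tz":8, "aperture":0}, {"tz":9.5, "aperture":0}, {"aperture":0}, {"tx":-6, "aperture":0}, {"tx":-12, "aperture":0}, {"tx":-14, "aperture":0}, {"tx":-14, "aperture":0}, {"aperture":0}]'

```text
time_s: 6.38
tool_pos: [501.5, 58.5, 245.1]
eef_rot: [-180.0, 0.0, -169.6]
contact_force: [-0.8, -0.2, -3.4]
grip_width: 0.123
finger_force: 88.0
```

creep_tool --moves '[{"tx":-8, "aperture":0}, {"tx":-14, "aperture":0}, {"tx":-14, "aperture":0}, {"tx":-9, "aperture":0}, {"tx":-4.8, "aperture":0}, {"aperture":0}, {"aperture":0}, {"aperture":0}]'

```text
time_s: 7.38
tool_pos: [549.3, 67.2, 245.2]
eef_rot: [180.0, -0.0, -169.6]
contact_force: [-1.0, 0.0, -2.7]
grip_width: 0.125
finger_force: 88.0
```

```bash
python3 look.py in
```

Run:
```python
import cv2
s=cv2.imread("pics/sd_in.png")
a=cv2.resize(s[170:255,260:365],None,fx=7,fy=7,interpolation=cv2.INTER_CUBIC)
cv2.imwrite("pics/z2.png",cv2.convertScaleAbs(a,alpha=1.3,beta=10))
```

```text
[549.37  67.25 245.26] [ 180.     0.  -169.6] 7.475 0.11543810525062936 [ 0.5   0.13 -2.2 ]
cover pred [578.68  72.57] 10.403701168693686 z 62.05914115621195
top px [[335.26502986378557, 219.4119698294352], [298.4318347195064, 225.74238807003462], [323.77211453867284, 162.34439756299702], [287.87278777667484, 168.3604221168103]]
side px [[302.1076251101461, 230.60866221020967], [278.3350961347083, 210.95901624604556], [349.452210777381, 206.47467609604377], [324.65863988873025, 189.32060620058192]]
```

View pics/z2.png

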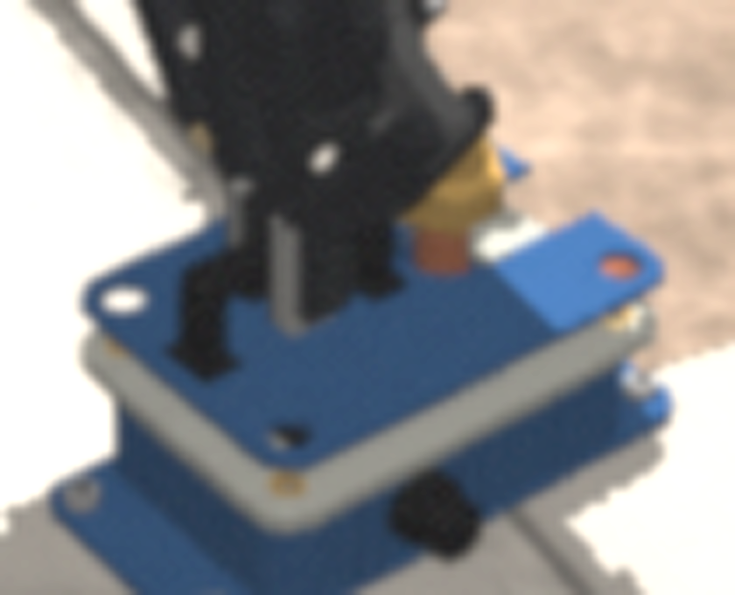

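The slot is round the riser under the nut. The cover holes are at (290,435), (124,300) and (620,266) in the crop, with the box rings just below them. Now to compute the residual error.

Create rem.py:
```python
import sys,json
from rel import *
img,fx,x0,y0,z=sys.argv[1],*map(float,sys.argv[2:6]);c=json.loads(sys.argv[6])
uv=(np.array(c)+.5)/fx-.5+[x0,y0];s=cv2.imread(img)
tb,ab,_,_=box()
for q in(uv,refine(s,uv,3)):
  for zz in(z-1,z):
    t,a,r,k=cover(q,zz,(0,1,2)); d=tb-t
    print(zz,t,a,"scale",k,"err in box axes",R2(-10.4)@d,"yaw",ab-a,"res",np.abs(r).max())
```

```bash
python3 rem.py pics/sd_in.png 7 260 170 62 '[[290,435],[124,300],[620,266]]'
```

```text
61.0 [576.82  73.75] 10.765233526251732 scale 0.9975783400613507 err in box axes [-0.72 -0.55] yaw -0.5908607453509784 res 0.48862057837005324
62.0 [576.2   72.67] 10.765233526251736 scale 0.9956188872588918 err in box axes [0.09 0.39] yaw -0.590860745350982 res 0.5481584390651477
61.0 [576.55  73.59] 10.832632039883215 scale 0.9984145159427121 err in box axes [-0.43 -0.45] yaw -0.6582592589824614 res 0.15167286588697948
62.0 [575.93  72.52] 10.83263203988319 scale 0.9964534207156851 err in box axes [0.38 0.5 ] yaw -0.6582592589824365 res 0.2606576997936827
```

creep_tool --moves '[{"tz":2.5, "rz":0.4, "aperture":0}, {"tz":2, "aperture":0}, {"aperture":0}, {"aperture":0}, {"aperture":0}, {"aperture":0}]'

```text
time_s: 8.22
tool_pos: [549.5, 67.3, 240.7]
eef_rot: [180.0, 0.0, -170.0]
contact_force: [-0.1, 0.1, -2.4]
grip_width: 0.121
finger_force: 88.0
```

```bash
python3 look.py fin
```

Run:
```python
import cv2
s=cv2.imread("pics/sd_fin.png")
a=cv2.resize(s[170:255,260:365],None,fx=7,fy=7,interpolation=cv2.INTER_CUBIC)
cv2.imwrite("pics/z3.png",cv2.convertScaleAbs(a,alpha=1.3,beta=10))
```

```text
[549.49  67.28 240.73] [ 180.    0. -170.] 8.325 0.11376568310307428 [ 0.34  0.22 -4.7 ]
cover pred [578.84  72.39] 10.004542682672593 z 57.52964857956948
top px [[334.89833098380745, 219.89242827763505], [298.2025935401007, 225.93878040467877], [323.8709626133046, 163.02386911444955], [288.1043302504143, 168.77154866137226]]
side px [[301.94822346979123, 232.4966582900778], [278.4792622477216, 212.70880979334348], [349.4346954240983, 208.52526184518942], [324.89477990994203, 191.22048263069723]]
```

View pics/z3.png

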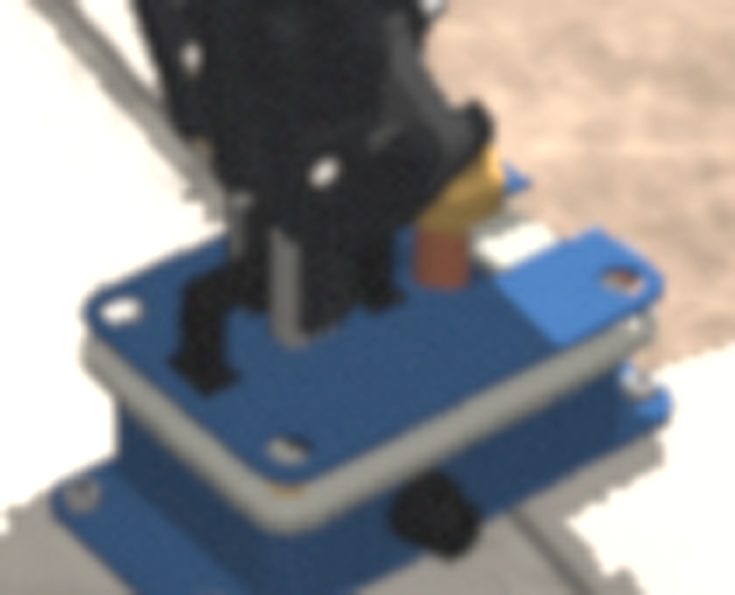

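```bash
python3 rem.py pics/sd_fin.png 7 260 170 57.5 '[[290,448],[122,310],[625,279]]'
```

```text
56.5 [577.5   73.83] 10.22241802833543 scale 1.01236610374219 err in box axes [-1.41 -0.51] yaw -0.04804524743467553 res 1.0585054303916195
57.5 [576.88  72.77] 10.222418028335397 scale 1.010395026909404 err in box axes [-0.61  0.42] yaw -0.048045247434643557 res 0.9053173335878455
56.5 [576.6   73.72] 10.253027232748893 scale 1.022310966619381 err in box axes [-0.5  -0.57] yaw -0.07865445184813957 res 2.0050675802528986
57.5 [575.98  72.65] 10.253027232748885 scale 1.0203205271382894 err in box axes [0.3  0.37] yaw -0.07865445184813069 res 1.8446827119043974
```

The cover is aligned to within about 0.6 mm, roughly 10 mm above the flange, level, and nothing is touching. Handing in.

```bash
python3 -c "
from plant import robot, imaging
print(robot.sign_off())"
```

```text
the job is handed in; nothing more can be done
None
```

The job is handed in: the cover is still held, level and steady about 10 mm above the flange, its slot round the riser under the nut, and the side camera shows its holes within about 0.6 mm of the box's, taking 8.3 s on the clock with no sign of contact.

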